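# Set the shape punch to the cross and press it

### The arm

A 7-joint arm with a two-finger parallel gripper is mounted at the origin on the work surface. World frame = base frame: x ahead of the robot, y to its left, z up, the work surface at z = 0. Lengths are in mm, angles in rad, forces in N, time in s.
With the tool pointing down it reaches from about 400 to 875 mm from the base axis. Payload 4.4 kg.
Tool frame: the origin (TCP) lies midway between the tips of the shut fingers; the grasp point (between the pads) lies 19 mm behind it; z points along the fingers, y is the line along which they close (so a half turn about z gives the same grasp; the last joint's range is limited). The gripper opens to 85 mm and grips with 20 to 120 N. Pads are 22 mm wide; open, the fingers measure 114 mm over their backs; the gripper's body (76 mm by 85 mm) begins 54 mm behind the grasp point. The pads swing forward as they close: fully open they stand 13 mm farther back than shut.
Start: joints at [-1.213, 0.628, 0.038, 1.517, -0.027, 0.996, -0.02], TCP at [267.276, 592.521, 231.313] pointing down, gripper open.
Joint ranges: [-3.06, 3.06], [-0.37, 2.12], [-1.25, 1.32], [0.18, 2.47], [-1.1, 4.24], [0.23, 1.98], [-2.94, 2.94]. Speed limits (rad/s): [2.57, 2.57, 3.14, 3.14, 3.14, 3.14, 3.14].

### API

Orientations are given as [roll, pitch, yaw] about the fixed x, y, z axes, in that order (R = Rz(yaw) Ry(pitch) Rx(roll)).
In Python, from cell import read_state, get_image, finish_job gives the robot as it stands.
- The arm moves only by the tool send_rows, never from a script. Its argument "series" is a list of rows, each an object of numbers: "ax", "ay", "az": the turn, a rotation vector about the tool's x, y, z in rad; "dx", "dy", "dz": the shift along the tool's x, y, z in cm; "hand": the closure, from 0 (fully open) to 1 (shut). In form: [{"ax": .., "ay": .., "az": .., "dx": .., "dy": .., "dz": .., "hand": ..}, ...]. A call has 1 to 10 rows; each row is the pose to reach, as a shift and turn from the pose commanded when the call began, along the tool's axes at that moment; what a row does not reach only later rows make up. A row lasts 1/10 s, in which the tool goes at most 50 mm and 8.59 degrees, less where a joint would pass 70% of its speed; a pose out of reach is approached as far as the arm can. A call with a gripper value outside its range is refused whole. The fingers move at their own pace and stop on an object; the grip force is fixed at half the most. Time passes only in rows, so rows that repeat a pose let the fingers close. It gives the time, the measured TCP pose, the force, the opening and the grip force at its end, in the units of the state.
- read_state(): the state, without advancing time (a new reading comes with each control period).
- get_image(name): name is "side" or "top" or "wrist"; returns a dict with "pixels" (420x560x3 uint8, red, green, blue), "mtx" (3x3 intrinsics, pixels), "R" (3x3) and "t" (3): a world point X has camera coordinates R X + t. Camera axes: x right, y down, z forward; pixel columns grow to the right and rows downward; lengths in mm; the calibration is good to about 2 mm. A picture is of the moment at which its call begins. There is no depth.
- finish_job(): hands the job in; it is judged then, once.
The state is a dict: "clock": time; "qpos": joint angles; "qd": joint speeds; "tau": joint torques, N m; "eef_pos": TCP position; "tool_rot": TCP orientation; "force": force on the tool from outside, world axes, zero at the start; "torque": the same for the moment, N m; "width": finger opening in mm; "gripper_force": force on a finger pad.
Only numpy, scipy, OpenCV 4.12 (cv2) and the standard library are available. Lean on these libraries where they do the work, as an engineer would, in place of code of your own. Each camera call takes 0.05 s, during which the arm holds its last target. There are 200 camera calls.

### The job

On the bench punch, push the upright tab sideways, without pinching it between the fingers, to turn the selector dial until the tab points at the plate marked with the cross. Then press the plunger in the middle all the way down, only with the selector on the cross, and let it come up again. Leave the tape, the jar and the brush tin where they stand.

Things in the scene. Friction and masses are not known exactly. Their poses are not given: they have to be found in the camera images.
- punch: bench shape punch, fixed to the table: a round grey base 284 mm across and 20 mm high, with a silvery dial on it. Origin on the dial's upright axis at table height; z up; its -x direction is the front (blank rest position of the tab, where a card lies in the slot). Four round plates lie on the base around the dial, at 60 and 105 degrees either side of the front.
- dial (a joint): angle of the selector dial in rad, 0 when the tab points to the front (-x of the punch), growing anticlockwise seen from above; stops at -2.3 and 2.3. Starts between -0.4 and 0.4. The dial is 176 mm across, its flat top 45 mm above the table. It has no clicks: friction (0.15 N m, about 2 N at the tab) holds it wherever it is left.
- tab (a point): centre of the black upright tab standing on the dial, 75 mm from the axis and 61 mm above the table. The tab is a radial fin 34 mm long (58 to 92 mm from the axis), 12 mm thick, reaching from the dial's top (45 mm) up to 77 mm above the table.
- tab_aim (a point): the point that the tab points at: on the tab's radial line, 115 mm from the axis (the same radius as the plates' centres), 45 mm above the table; nothing is there
- plunger (a joint): travel of the press plunger in m: 0 up, 0.008 fully down. It springs back up by itself; about 1 N starts it and 4 N holds it fully down.
- plunger_top (a point): centre of the top of the press plunger, a round black cap 40 mm across and 14 mm thick on the dial's axis, above a fixed silvery hub 60 mm across; the top is 80 mm above the table when up
- label_cross: round white plate, 40 mm across and 2 mm thick, lying on the punch's base with its top 22 mm above the table, carrying a flat black cross (a plus sign) with arms 31 mm from end to end and 9 mm wide; origin at its centre, 115 mm from the dial axis. The four plates take the four stations in any order
- label_disc: round white plate, 40 mm across and 2 mm thick, lying on the punch's base with its top 22 mm above the table, carrying a flat black filled disc 26 mm across; origin at its centre, 115 mm from the dial axis. The four plates take the four stations in any order
- label_bar: round white plate, 40 mm across and 2 mm thick, lying on the punch's base with its top 22 mm above the table, carrying a flat black single bar 31 by 9 mm; origin at its centre, 115 mm from the dial axis. The four plates take the four stations in any order
- label_ring: round white plate, 40 mm across and 2 mm thick, lying on the punch's base with its top 22 mm above the table, carrying a flat black ring 30 mm across with a white middle of 17 mm; origin at its centre, 115 mm from the dial axis. The four plates take the four stations in any order
- tape: loose roll of white paper tape lying flat, 90 mm across, 22 mm high; origin at the centre of its underside; stands near the punch, to be left alone
- jar: loose glass jar with metal lid, 72 mm across, 100 mm high; origin at the centre of its underside; to be left alone
- tin: loose ribbed tin, 74 mm across and 105 mm high, with brushes standing in it up to about 210 mm; origin at the centre of its underside; to be left alone

How it is judged (in metres and radians):
On the way, in this order (a step that is already met when the one before it is completed fails the run):
1. the tab points at the cross plate and rests there, with the plunger still up (horizontal distance between tab_aim and label_cross below 0.012 m and velocity of joint dial between -0.1 and 0.1 rad/s and value of joint plunger below 0.003 m), for 0.2 s.
2. the plunger is pressed all the way down with the tab at the cross (value of joint plunger above 0.006 m and horizontal distance between tab_aim and label_cross below 0.012 m), for 0.1 s.
At the end, for the whole second after the job is handed in: the point the tab aims at lies within 12 mm of the centre of the cross plate (about 6 degrees) and the dial is at rest; the plunger was pressed at least 6 mm of its 8 mm with the dial there, and is up again (within 2 mm); tape, jar and tin are within 20 mm of where they stood (horizontal distance between tab_aim and label_cross below 0.012 m and value of joint plunger below 0.002 m and velocity of joint dial between -0.05 and 0.05 rad/s and distance of each of tape, jar, tin from where it was at the start of the episode below 0.02 m); the robot touches nothing.
It fails at once if the plunger is pressed (4 mm or more) while the tab is not at the cross (value of joint plunger above 0.004 m and horizontal distance between tab_aim and label_cross above 0.012 m).
It fails at once if the tab is pinched: the fingers press on both its sides at once (contact force between the fingers and dial_c2 above 1 N and contact force between the fingers and dial_c3 above 1 N).
It fails at once if the tape, the jar or the tin is moved more than 20 mm or lifted (distance of any of tape, jar, tin from where it was at the start of the episode above 0.02 m).
It also fails if it takes over 48 s, if anything falls off the work surface, if the arm or the gripper's body presses on something with over 40 N, if the wrist force passes 120 N, or if a joint passes its speed limit or range.

## Working session

There is one attempt and no reset: what is moved stays moved. The work goes in short steps, Python scripts to look and compute and a tool call to move; the robot and the scene stay as the last step left them, time stands still between calls to the robot, and variables do not carry over. Pictures are saved under pics/ and viewed, at most 10 in all, crops included, and the job is handed in when it is done.

Besides the shell and the picture viewer there is one more tool, called after ">>>" as name(argument=value, ...), one argument or row to a line, values as JSON. send_rows: Moves the arm, as the interface text tells. Its arguments: {"type":"object","properties":{"series":{"type":"array","items":{"type":"object","properties":{"ax":{"type":"number"},"ay":{"type":"number"},"az":{"type":"number"},"dx":{"type":"number"},"dy":{"type":"number"},"dz":{"type":"number"},"hand":{"type":"number"}}}}},"required":["series"]}

```bash
mkdir -p pics; ls; python3 - <<'E'
from cell import *
import cv2
s=read_state();print({k:s[k] for k in('clock','eef_pos','tool_rot','width','force')})
for n in('top','side'):
    g=get_image(n);cv2.imwrite(f'pics/{n}0.png',g['pixels'][:,:,::-1]);print(n,g['mtx'],g['R'],g['t'])
E
```

```text
pics
{'clock': 0.0, 'eef_pos': array([266.99172377, 591.94768245, 230.3888004 ]), 'tool_rot': array([-3.13969637e+00,  1.55315834e-06,  2.71783111e+00]), 'width': 84.97667629201848, 'force': array([-0.11706077,  0.42259552, -0.30805391])}
top [[516.54298866   0.         277.33023617]
 [  0.         516.54298866 208.73916624]
 [  0.           0.           1.        ]] [[ 0.01227816 -0.99981493 -0.01481043]
 [-0.99009661 -0.0100846  -0.14002499]
 [ 0.13984972  0.01638301 -0.9900372 ]] [  41.03576704  606.01871972 1135.54684129]
side [[514.17885152   0.         280.82082531]
 [  0.         514.17885152 207.44320587]
 [  0.           0.           1.        ]] [[ 0.96549517 -0.25925906 -0.02457271]
 [-0.15588111 -0.49975454 -0.85202493]
 [ 0.20861486  0.82645638 -0.52292418]] [-557.32584066  173.53610129 1149.51215078]
```

View pics/top0.png

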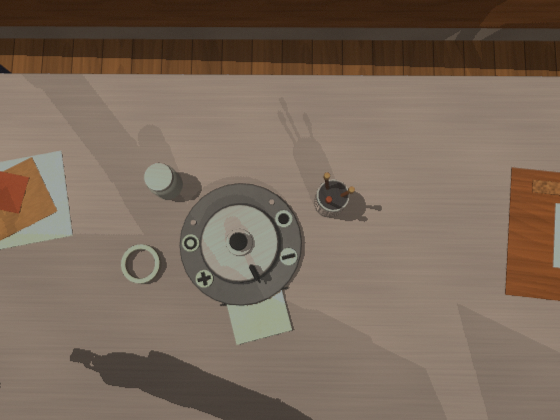

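View pics/side0.png

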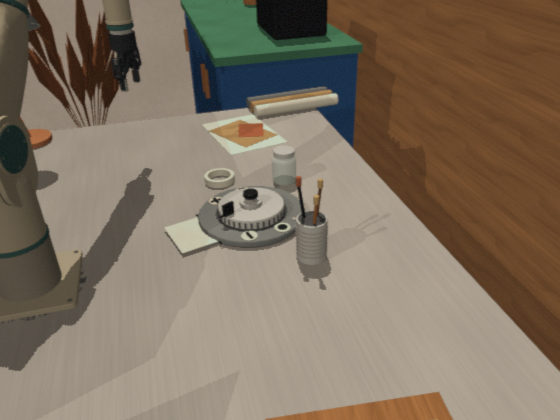

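Top view: the cross is at (204,279), ring at (190,243), bar at (288,257) and disc at (284,219). The cap is at (239,242), the tab near (254,272), the tape at (140,264), the jar at (160,180) and the tin at (333,197).

```bash
cat > h.py <<'E'
from cell import *
import cv2, numpy as np
def ray(g,u,v,z):
    d=g['R'].T@np.linalg.solve(g['mtx'],[u,v,1.]); c=-g['R'].T@g['t']
    return c+d*(z-c[2])/d[2]
def proj(g,X):
    p=g['mtx']@(g['R']@np.asarray(X,float)+g['t']); return p[:2]/p[2]
def blob(mask,u,v,r):
    """largest contour centre in window"""
    m=np.zeros_like(mask); cv2.circle(m,(int(u),int(v)),r,255,-1); m&=mask
    n,l,s,c=cv2.connectedComponentsWithStats(m)
    i=1+np.argmax(s[1:,4]); return c[i],s[i]
E
python3 - <<'E'
from h import *
g=get_image('top');im=g['pixels'];gr=cv2.cvtColor(im,cv2.COLOR_RGB2GRAY)
dark=cv2.inRange(gr,0,38); 
P={}
for n,u,v,r,z in[('cross',204,279,8,22),('disc',284,219,8,22),('cap',239,242,13,80),('tab',254,272,12,70)]:
    c,s=blob(dark,u,v,r);P[n]=ray(g,*c,z);print(n,c,s,P[n].round(1))
lt=cv2.inRange(gr,100,255)
for n,u,v in[('cross',204,279),('ring',190,243),('bar',288,257),('disc',284,219)]:
    m=np.zeros_like(lt);cv2.circle(m,(u,v),11,255,-1);pts=cv2.findNonZero(m&lt);(c,r)=cv2.minEnclosingCircle(pts)
    P['p'+n]=ray(g,*c,22);print(n,c,r,P['p'+n].round(1))
# centre from each plate pair
for n in('cross','ring','bar','disc'):
    d=P['p'+n]-P['cap'];print(n,np.hypot(*d[:2]).round(1),np.degrees(np.arctan2(d[1],d[0])).round(1))
d=P['tab']-P['cap'];print('tab',np.hypot(*d[:2]).round(1),np.degrees(np.arctan2(d[1],d[0])).round(1))
for n,u,v,z in[('tape',140,264,22),('jar',160,174,100),('tin',333,193,105),('brushA',327,175,190),('brushB',351,189,190)]:print(n,ray(g,u,v,z).round(0))
big=cv2.resize(im[170:320,120:370],None,fx=3.2,fy=3.2,interpolation=cv2.INTER_CUBIC);cv2.imwrite('pics/crop.png',big[:,:,::-1])
E
```

```text
Traceback (most recent call last):
  File "h.py", line 12, in blob
    i=1+np.argmax(s[1:,4]); return c[i],s[i]
        ~~~~~~~~~^^^^^^^^^
ValueError: attempt to get argmax of an empty sequence
```

```bash
python3 - <<'E'
from h import *
g=get_image('top');im=g['pixels'];gr=cv2.cvtColor(im,cv2.COLOR_RGB2GRAY)
P={}
for n,u,v,r,z,t in[('cross',204,279,8,22,60),('disc',284,219,7,22,60),('cap',239,242,13,80,40),('tab',254,272,12,70,40)]:
    try:
        c,s=blob(cv2.inRange(gr,0,t),u,v,r);P[n]=ray(g,*c,z);print(n,c,s,P[n].round(1))
    except ValueError: print(n,'none')
print(gr[274:286,198:212])
lt=cv2.inRange(gr,95,255)
for n,u,v in[('cross',204,279),('ring',190,243),('bar',288,257),('disc',284,219)]:
    m=np.zeros_like(lt);cv2.circle(m,(u,v),11,255,-1);pts=cv2.findNonZero(m&lt);(c,r)=cv2.minEnclosingCircle(pts)
    P['p'+n]=ray(g,*c,22);print(n,c,r,P['p'+n].round(1))
for n in('cross','ring','bar','disc'):
    d=P['p'+n]-P['cap'];print(n,np.hypot(*d[:2]).round(1),np.degrees(np.arctan2(d[1],d[0])).round(1))
d=P['tab']-P['cap'];print('tab',np.hypot(*d[:2]).round(1),np.degrees(np.arctan2(d[1],d[0])).round(1))
for n,u,v,z in[('tape',140,264,22),('jar',160,174,100),('tin',333,193,105),('brushA',327,175,190),('brushB',351,189,190)]:print(n,ray(g,u,v,z).round(0))
big=cv2.resize(im[170:320,120:370],None,fx=3.2,fy=3.2,interpolation=cv2.INTER_CUBIC);cv2.imwrite('pics/crop.png',big[:,:,::-1])
E
```

```text
cross [203.58461538 278.52307692] [198 273  12  12  65] [445.8 214.6  22. ]
disc [283.06329114 218.49367089] [279 214  10  10  79] [585.8  34.6  22. ]
cap [242.23529412 236.58823529] [238 234   9   7  17] [537.8 123.5  80. ]
tab [255.55172414 273.17241379] [252 266   8  16  29] [458.6  93.4  70. ]
[[156 158 148  80  42  42  58 115 157 157 157 157 157 136]
 [157 158 149  91  41  41  56 110 153 112  95  91 112 148]
 [158 158 153 111  41  43  44  67  84  61  46  42  79 156]
 [154 131 111  81  47  47  45  44  43  43  42  43  77 156]
 [ 87  72  60  47  43  47  45  47  46  40  41  42  69 138]
 [ 42  42  42  42  45  47  43  47  47  54  72 119 143 151]
 [ 42  43  41  43  44  46  44  43  50  99 143 152 158 153]
 [ 42  52  85 100 129  42  43  42  73 146 157 157 158 151]
 [141 141 146 148 146  60  43  41  62 119 155 157 157 147]
 [158 157 157 158 149  84  41  44  55 107 156 158 152 114]
 [159 158 158 157 150  88  44  44  55 109 158 153 114  73]
 [125 146 157 158 155 137  85  95 140 147 151 114  73  84]]
cross (203.44564819335938, 278.2391357421875) 9.41419792175293 [446.5 215.   22. ]
ring (190.0, 243.0) 11.000100135803223 [526.6 248.7  22. ]
bar (288.0388488769531, 257.1116638183594) 10.888505935668945 [496.8  22.3  22. ]
disc (284.0, 218.0) 10.295730590820312 [587.   32.5  22. ]
cross 129.3 134.9
ring 125.7 95.1
bar 109.2 -112.0
disc 103.5 -61.6
tab 84.7 -159.2
tape [477. 362.  22.]
jar [672. 306. 100.]
tin [632. -73. 105.]
brushA [654. -54. 190.]
brushB [ 626. -101.  190.]
```

View pics/crop.png

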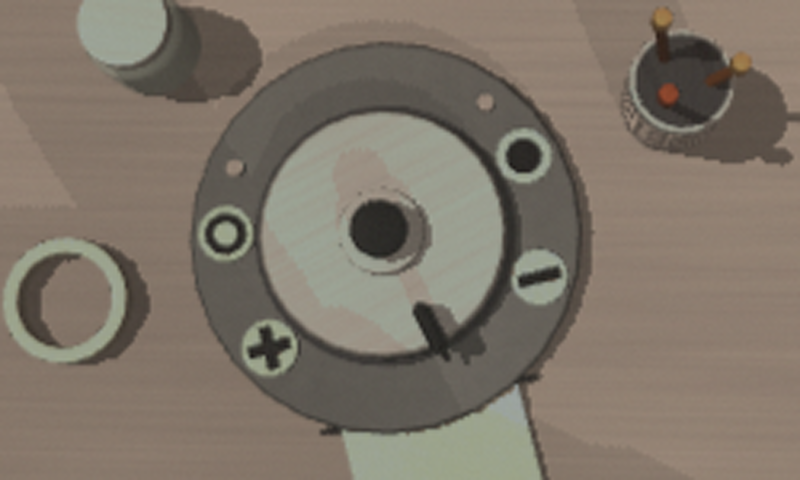

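The crop shows the cap at crop pixel (379,228), the tab's top from (420,305) to (445,355), and the cross plate at (268,348). Next I fit the axis from the four plates.

```bash
python3 - <<'E'
from h import *
from scipy.optimize import least_squares
g=get_image('top')
px=lambda u,v:(120+(u+.5)/3.2-.5,170+(v+.5)/3.2-.5)
pl={'cross':(268.5,348),'ring':(226,233.5),'bar':(539,277),'disc':(524,155)}
W={k:ray(g,*px(*p),22)[:2] for k,p in pl.items()}
off={'cross':-60,'ring':-105,'bar':60,'disc':105} # punch frame, ccw from front
def mod(p): return {k:p[:2]+115*np.array([np.cos(p[2]+np.pi+np.radians(o)),np.sin(p[2]+np.pi+np.radians(o))]) for k,o in off.items()}
f=lambda p:np.concatenate([mod(p)[k]-W[k] for k in W])
r=least_squares(f,[520,130,0.2]);p=r.x;print(p.round(2),np.degrees(p[2]),r.fun.round(1))
print('cap',ray(g,*px(379,228),80).round(1))
a=ray(g,*px(420,306),77);b=ray(g,*px(443,352),77)
for q in(a,b):
    d=q[:2]-p[:2];print(q.round(1),np.hypot(*d),np.degrees(np.arctan2(d[1],d[0])))
print('cross',mod(p)['cross'],'front',np.degrees(p[2])+180,'crossang',np.degrees(p[2])+120)
E
```

```text
[5.2816e+02 1.3335e+02 2.7000e-01] 15.325346583086667 [ 0.3 -0.5  0.   0.3  0.2 -0.1 -0.5  0.2]
cap [528.2 132.4  80. ]
[475.5 103.4  77. ] 60.585299756288755 -150.40204357715274
[444.6  87.2  77. ] 95.47340113894786 -151.0828663424971
cross [446.38512295 214.20852378] front 195.32534658308666 crossang 135.32534658308666
```

```bash
cat >> h.py <<'E'
from scipy.spatial.transform import Rotation as Ro
C=np.array([528.2,132.9])
def tool(tab_deg,back,z,r=75):
    a=np.radians(tab_deg); t=np.array([np.sin(a),-np.cos(a)])
    return np.r_[C+r*np.array([np.cos(a),np.sin(a)])-back*t,z], np.radians(tab_deg-90)
def row(s,pos,yaw):
    R=Ro.from_euler('xyz',s['tool_rot']); d=R.inv().apply(np.asarray(pos)-s['eef_pos'])/10
    w=(R.inv()*Ro.from_euler('xyz',[np.pi,0,yaw])).as_rotvec()
    print('d',d.round(2),'a',w.round(3))
E
python3 - <<'E'
from h import *
s=read_state()
p,y=tool(209.2,42,160);print(p,y);row(s,p,y)
E
```

```text
[483.22094989  59.64779832 160.        ] 2.0804324683772406
d [-41.6  -39.66   7.12] a [-0.001  0.     0.637]
```

>>> send_rows(
  series=[
    {"dx":-41.6,"dy":-39.7,"dz":7.1,"az":0.637,"ax":0,"ay":0,"hand":1},
    {"dx":-41.6,"dy":-39.7,"dz":7.1,"az":0.637,"ax":0,"ay":0,"hand":1},
    {"dx":-41.6,"dy":-39.7,"dz":7.1,"az":0.637,"ax":0,"ay":0,"hand":1},
    {"dx":-41.6,"dy":-39.7,"dz":7.1,"az":0.637,"ax":0,"ay":0,"hand":1},
    {"dx":-41.6,"dy":-39.7,"dz":7.1,"az":0.637,"ax":0,"ay":0,"hand":1},
    {"dx":-41.6,"dy":-39.7,"dz":7.1,"az":0.637,"ax":0,"ay":0,"hand":1},
    {"dx":-41.6,"dy":-39.7,"dz":7.1,"az":0.637,"ax":0,"ay":0,"hand":1},
    {"dx":-41.6,"dy":-39.7,"dz":7.1,"az":0.637,"ax":0,"ay":0,"hand":1},
    {"dx":-41.6,"dy":-39.7,"dz":7.1,"az":0.637,"ax":0,"ay":0,"hand":1},
    {"dx":-41.6,"dy":-39.7,"dz":7.1,"az":0.637,"ax":0,"ay":0,"hand":1},
  ],
)

```text
clock: 1.25
eef_pos: [454.2, 130.9, 170.0]
tool_rot: [3.141, -0.0, 2.081]
force: [1.4, 0.5, -0.2]
width: 0.2
gripper_force: 0.0
```

```bash
python3 - <<'E'
from h import *
s=read_state()
for z in(110,60):
    p,y=tool(209.2,42,z);row(s,p,y)
E
```

```text
d [-7.64 -0.96  6.  ] a [ 0.001 -0.     0.001]
d [-7.64 -0.96 11.  ] a [ 0.001 -0.     0.001]
```

>>> send_rows(
  series=[
    {"dx":-7.6,"dy":-1,"dz":0,"hand":1},
    {"dx":-7.6,"dy":-1,"dz":1,"hand":1},
    {"dx":-7.6,"dy":-1,"dz":4,"hand":1},
    {"dx":-7.6,"dy":-1,"dz":6,"hand":1},
    {"dx":-7.6,"dy":-1,"dz":6,"hand":1},
    {"dx":-7.6,"dy":-1,"dz":6,"hand":1},
  ],
)

```text
invalid input at $.series[0]: expected keys ax, ay, az, dx, dy, dz, hand
```

```bash
python3 - <<'E'
from h import *
s=read_state();print(s['clock'],s['eef_pos'],s['tool_rot'])
p,y=tool(209.2,42,60);row(s,p,y)
g=get_image('top');cv2.imwrite('pics/t1.png',cv2.resize(g['pixels'][150:340,100:380],None,fx=2.5,fy=2.5)[:,:,::-1])
E
```

```text
1.25 [454.22206158 130.91967512 169.99073889] [ 3.14089000e+00 -1.10873228e-05  2.08122827e+00]
d [-7.64 -0.96 11.  ] a [ 0.001 -0.     0.001]
```

View pics/t1.png

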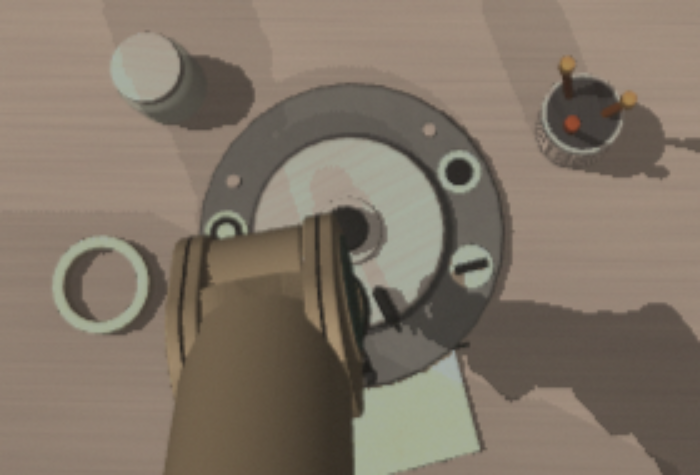

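The first call was refused because of missing keys, so the arm hasn't moved further. The picture shows the arm left of the tab, with the tab still where it was at crop pixel (388,308).

>>> send_rows(
  series=[
    {"dx":-7.6,"dy":-1,"dz":0,"ax":0,"ay":0,"az":0,"hand":1},
    {"dx":-7.6,"dy":-1,"dz":1,"ax":0,"ay":0,"az":0,"hand":1},
    {"dx":-7.6,"dy":-1,"dz":4,"ax":0,"ay":0,"az":0,"hand":1},
    {"dx":-7.6,"dy":-1,"dz":6,"ax":0,"ay":0,"az":0,"hand":1},
    {"dx":-7.6,"dy":-1,"dz":6,"ax":0,"ay":0,"az":0,"hand":1},
    {"dx":-7.6,"dy":-1,"dz":6,"ax":0,"ay":0,"az":0,"hand":1},
  ],
)

```text
clock: 1.9
eef_pos: [482.0, 61.6, 110.2]
tool_rot: [-3.141, -0.0, 2.081]
force: [-1.3, -0.1, 1.1]
width: -0.1
gripper_force: 0.0
```

```bash
python3 - <<'E'
from h import *
s=read_state();print(s['clock'],s['eef_pos'],s['tool_rot'])
p,y=tool(209.2,42,60);row(s,p,y)
E
```

```text
1.9 [482.00237259  61.62106941 110.18709197] [-3.14120009e+00 -2.07756157e-04  2.08099417e+00]
d [-0.23  0.01  5.02] a [-0.    -0.     0.001]
```

>>> send_rows(
  series=[
    {"dx":-0.2,"dy":0,"dz":2.5,"ax":0,"ay":0,"az":0,"hand":1},
    {"dx":-0.2,"dy":0,"dz":5,"ax":0,"ay":0,"az":0,"hand":1},
    {"dx":-0.2,"dy":0,"dz":5,"ax":0,"ay":0,"az":0,"hand":1},
    {"dx":-0.2,"dy":0,"dz":5,"ax":0,"ay":0,"az":0,"hand":1},
  ],
)

```text
clock: 2.3
eef_pos: [483.5, 59.9, 61.0]
tool_rot: [3.141, 0.0, 2.081]
force: [-0.4, 0.7, 0.3]
width: 0.1
gripper_force: 0.0
```

```bash
python3 - <<'E'
from h import *
s=read_state();print(s['clock'],s['eef_pos'],s['tool_rot'])
p,y=tool(209.2,20,60);row(s,p,y)
for a in np.linspace(209.2,172,9): p,y=tool(a,17,60);print(a);row(s,p,y)
E
```

```text
2.3 [483.45413331  59.93658259  60.99493545] [3.14080465e+00 2.79557655e-04 2.08112484e+00]
d [ 2.19 -0.03  0.1 ] a [0.001 0.    0.001]
209.2
d [ 2.49 -0.03  0.1 ] a [0.001 0.    0.001]
204.54999999999998
d [ 3.1  -0.15  0.1 ] a [0.001 0.    0.082]
199.89999999999998
d [ 3.72 -0.21  0.1 ] a [0.001 0.    0.163]
195.25
d [ 4.34 -0.22  0.1 ] a [0.001 0.    0.244]
190.6
d [ 4.97 -0.18  0.1 ] a [0.001 0.    0.325]
185.95
d [ 5.58 -0.09  0.1 ] a [0.001 0.    0.406]
181.3
d [6.19 0.05 0.1 ] a [0.001 0.    0.488]
176.65
d [6.79 0.23 0.1 ] a [0.001 0.    0.569]
172.0
d [7.37 0.47 0.1 ] a [0.001 0.    0.65 ]
```

>>> send_rows(
  series=[
    {"dx":2.2,"dy":0,"dz":0.1,"ax":0,"ay":0,"az":0,"hand":1},
    {"dx":2.5,"dy":0,"dz":0.1,"ax":0,"ay":0,"az":0,"hand":1},
    {"dx":3.1,"dy":-0.15,"dz":0.1,"ax":0,"ay":0,"az":0.082,"hand":1},
    {"dx":3.7,"dy":-0.2,"dz":0.1,"ax":0,"ay":0,"az":0.163,"hand":1},
    {"dx":4.35,"dy":-0.2,"dz":0.1,"ax":0,"ay":0,"az":0.244,"hand":1},
    {"dx":4.95,"dy":-0.2,"dz":0.1,"ax":0,"ay":0,"az":0.325,"hand":1},
    {"dx":5.6,"dy":-0.1,"dz":0.1,"ax":0,"ay":0,"az":0.406,"hand":1},
    {"dx":6.2,"dy":0.05,"dz":0.1,"ax":0,"ay":0,"az":0.488,"hand":1},
    {"dx":6.8,"dy":0.25,"dz":0.1,"ax":0,"ay":0,"az":0.569,"hand":1},
    {"dx":7.35,"dy":0.45,"dz":0.1,"ax":0,"ay":0,"az":0.65,"hand":1},
  ],
)

```text
clock: 3.3
eef_pos: [452.6, 125.7, 60.5]
tool_rot: [3.138, -0.001, 1.427]
force: [1.1, -1.2, 1.7]
width: 0.1
gripper_force: 1.0
```

```bash
python3 - <<'E'
from h import *
s=read_state();print(s['clock'],s['eef_pos'],s['tool_rot'],s['force'])
for a in [172,167.5,163,158.5,154,149.5,145,142,140]: p,y=tool(a,17,60);print(a);row(s,p,y)
g=get_image('side');cv2.imwrite('pics/s1.png',cv2.resize(g['pixels'][150:260,150:340],None,fx=4,fy=4)[:,:,::-1])
E
```

```text
3.3 [452.64186583 125.6894265   60.52552506] [ 3.13819924e+00 -9.00987905e-04  1.42706013e+00] [ 1.05897415 -1.15970031  1.68133971]
172
d [ 0.07 -0.12  0.05] a [ 0.003 -0.001 -0.004]
167.5
d [ 0.66 -0.23  0.05] a [ 0.003 -0.001  0.074]
163
d [ 1.26 -0.3   0.05] a [ 0.003 -0.001  0.153]
158.5
d [ 1.86 -0.32  0.05] a [ 0.003 -0.001  0.232]
154
d [ 2.47 -0.29  0.05] a [ 0.003 -0.001  0.31 ]
149.5
d [ 3.06 -0.21  0.05] a [ 0.003 -0.002  0.389]
145
d [ 3.66 -0.09  0.06] a [ 0.003 -0.002  0.467]
142
d [4.04 0.02 0.06] a [ 0.003 -0.002  0.519]
140
d [4.3  0.1  0.06] a [ 0.003 -0.002  0.554]
```

View pics/s1.png

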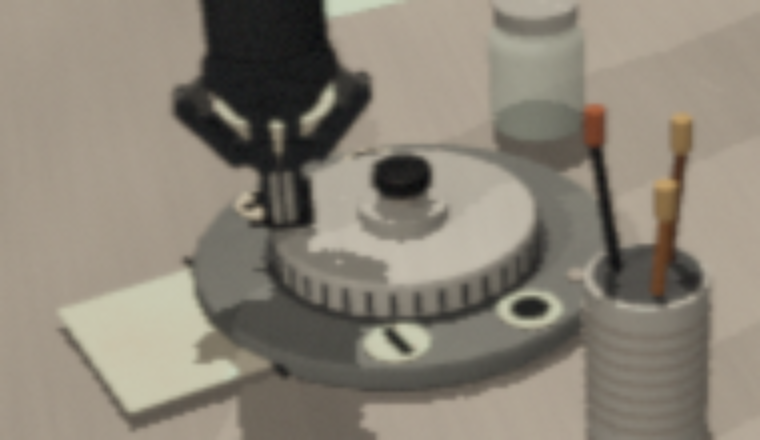

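The finger assembly is at crop pixel (285,200) and hides the tab, which has moved along with it. The push continues.

>>> send_rows(
  series=[
    {"dx":0.65,"dy":-0.25,"dz":0.05,"ax":0,"ay":0,"az":0.075,"hand":1},
    {"dx":1.25,"dy":-0.3,"dz":0.05,"ax":0,"ay":0,"az":0.153,"hand":1},
    {"dx":1.85,"dy":-0.3,"dz":0.05,"ax":0,"ay":0,"az":0.232,"hand":1},
    {"dx":2.45,"dy":-0.3,"dz":0.05,"ax":0,"ay":0,"az":0.31,"hand":1},
    {"dx":3.05,"dy":-0.2,"dz":0.05,"ax":0,"ay":0,"az":0.389,"hand":1},
    {"dx":3.65,"dy":-0.1,"dz":0.05,"ax":0,"ay":0,"az":0.467,"hand":1},
    {"dx":4.05,"dy":0,"dz":0.05,"ax":0,"ay":0,"az":0.519,"hand":1},
    {"dx":4.3,"dy":0.1,"dz":0.05,"ax":0,"ay":0,"az":0.554,"hand":1},
    {"dx":4.3,"dy":0.1,"dz":0.05,"ax":0,"ay":0,"az":0.554,"hand":1},
  ],
)

```text
clock: 4.25
eef_pos: [458.4, 168.8, 59.1]
tool_rot: [3.141, -0.001, 0.878]
force: [-0.1, -0.4, 0.8]
width: -0.4
gripper_force: 0.0
```

```bash
python3 - <<'E'
from h import *
s=read_state();print(s['clock'],s['eef_pos'],s['tool_rot'],s['force'])
for a in [140,138,136,135.3]: p,y=tool(a,17,60);print(a);row(s,p,y)
g=get_image('side');a=g['pixels'][150:260,150:340]
g2=get_image('top');b=g2['pixels'][190:300,160:350]
cv2.imwrite('pics/s2.png',np.hstack([cv2.resize(i,None,fx=2.1,fy=3.5*0.6,interpolation=2) for i in(a,b)])[:,:,::-1])
E
```

```text
4.25 [458.42681402 168.81410976  59.10208055] [ 3.14143552e+00 -1.08210540e-03  8.78076122e-01] [-0.06848271 -0.41806246  0.77882176]
140
d [ 0.03  0.15 -0.09] a [ 0.    -0.001  0.005]
138
d [ 0.3   0.1  -0.09] a [ 0.    -0.001  0.04 ]
136
d [ 0.56  0.06 -0.09] a [ 0.    -0.001  0.075]
135.3
d [ 0.65  0.04 -0.09] a [ 0.    -0.001  0.087]
```

View pics/s2.png

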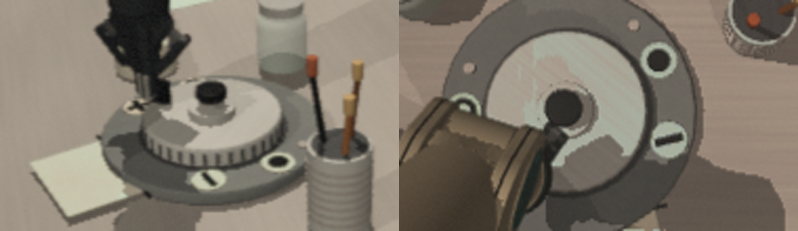

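The tab is visible beside the finger at about (160,92) in the side view, just short of the cross. I'll finish the push slowly, back off, and then measure.

>>> send_rows(
  series=[
    {"dx":0.2,"dy":0.1,"dz":-0.1,"ax":0,"ay":0,"az":0.02,"hand":1},
    {"dx":0.4,"dy":0.1,"dz":-0.1,"ax":0,"ay":0,"az":0.05,"hand":1},
    {"dx":0.5,"dy":0.1,"dz":-0.1,"ax":0,"ay":0,"az":0.065,"hand":1},
    {"dx":0.5,"dy":0.1,"dz":-0.1,"ax":0,"ay":0,"az":0.065,"hand":1},
    {"dx":0.5,"dy":0.1,"dz":-0.1,"ax":0,"ay":0,"az":0.065,"hand":1},
    {"dx":-1.5,"dy":0.1,"dz":-0.1,"ax":0,"ay":0,"az":0.065,"hand":1},
    {"dx":-3,"dy":0.1,"dz":-0.1,"ax":0,"ay":0,"az":0.065,"hand":1},
    {"dx":-6,"dy":0.1,"dz":-3,"ax":0,"ay":0,"az":0.065,"hand":1},
    {"dx":-6,"dy":0.1,"dz":-6,"ax":0,"ay":0,"az":0.065,"hand":1},
    {"dx":-6,"dy":0.1,"dz":-6,"ax":0,"ay":0,"az":0.065,"hand":1},
  ],
)

```text
clock: 5.35
eef_pos: [422.9, 121.3, 121.3]
tool_rot: [3.138, -0.006, 0.81]
force: [0.5, -0.1, 1.3]
width: -0.0
gripper_force: 0.0
```

```bash
python3 - <<'E'
from h import *
s=read_state();print(s['clock'],s['eef_pos'],s['tool_rot'],s['force'])
g=get_image('side');a=g['pixels'][160:250,180:310]
g2=get_image('top');b=g2['pixels'][200:290,170:300]
cv2.imwrite('pics/s3.png',np.hstack([cv2.resize(i,None,fx=3,fy=3,interpolation=2) for i in(a,b)])[:,:,::-1])
for gg in(g,g2): print(proj(gg,[*(C+58*np.array([np.cos(2.3614),np.sin(2.3614)])),77]),proj(gg,[*(C+92*np.array([np.cos(2.3614),np.sin(2.3614)])),77]))
E
```

```text
5.35 [422.86375005 121.2658681  121.26963643] [ 3.13784306 -0.00563325  0.81007055] [ 0.49255107 -0.13601005  1.27145525]
[229.91934026 186.64417116] [219.37545145 183.79388973]
[218.92807913 259.61958432] [207.68042376 270.60787679]
```

View pics/s3.png

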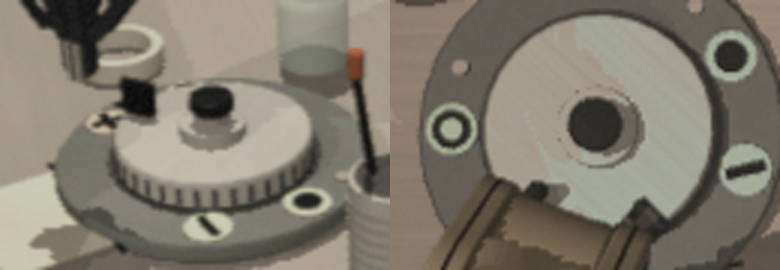

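The tab looks a few degrees short of the cross; the inner end of its top is at (540,188) in the crop. I'll move the arm aside to get a clear measurement.

>>> send_rows(
  series=[
    {"dx":-6.2,"dy":13.8,"dz":-3,"ax":0,"ay":0,"az":0,"hand":1},
    {"dx":-6.2,"dy":13.8,"dz":-3,"ax":0,"ay":0,"az":0,"hand":1},
    {"dx":-6.2,"dy":13.8,"dz":-3,"ax":0,"ay":0,"az":0,"hand":1},
    {"dx":-6.2,"dy":13.8,"dz":-3,"ax":0,"ay":0,"az":0,"hand":1},
    {"dx":-6.2,"dy":13.8,"dz":-3,"ax":0,"ay":0,"az":0,"hand":1},
    {"dx":-6.2,"dy":13.8,"dz":-3,"ax":0,"ay":0,"az":0,"hand":1},
  ],
)

```text
clock: 6.05
eef_pos: [477.0, -16.9, 147.5]
tool_rot: [-3.139, 0.001, 0.813]
force: [0.1, 1.5, -0.4]
width: -0.4
gripper_force: 0.0
```

```bash
python3 - <<'E'
from h import *
s=read_state();print(s['clock'],s['eef_pos'],s['tool_rot'])
g=get_image('top');im=g['pixels'];gr=cv2.cvtColor(im,cv2.COLOR_RGB2GRAY)
for t in(40,50,60):
    c,st=blob(cv2.inRange(gr,0,t),214,266,13);d=ray(g,*c,70)[:2]-C;print(c,st,np.hypot(*d),np.degrees(np.arctan2(d[1],d[0])))
for a in(135.3,137,140):p,y=tool(a,17,60);row(s,p,y)
cv2.imwrite('pics/t3.png',cv2.resize(im[210:300,165:265],None,fx=6,fy=6,interpolation=2)[:,:,::-1])
E
```

```text
6.05 [476.99959702 -16.87043533 147.47736883] [-3.13914730e+00  8.22960999e-04  8.13119481e-01]
[217.2 267.2] [214 262   8  11  25] 73.09015875509282 141.96704840943374
[214.60869565 268.05434783] [208 261  14  18  92] 78.16133879759914 139.57739727441572
[214.94495413 267.69724771] [208 261  15  18 109] 77.09611163391095 139.60333331017327
d [ 12.87 -14.09   8.77] a [-0.002  0.001  0.022]
d [ 12.65 -14.04   8.77] a [-0.002  0.001 -0.007]
d [ 12.26 -13.94   8.77] a [-0.002  0.001 -0.06 ]
```

View pics/t3.png

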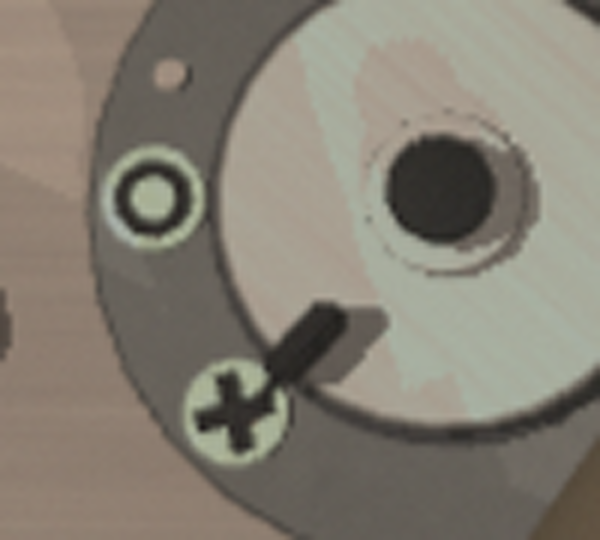

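The tab's inner end is at crop (333,311), and the blob gives about 139.6° against 135.3° for the cross. That is within tolerance, but I'll nudge it about 4° more.

```bash
python3 - <<'E'
from h import *
s=read_state()
for a,b,z in[(135,50,125),(135,45,60)]:
    p,y=tool(a,b,z);print(p);row(s,p,y)
E
```

```text
[439.81165235 150.57766953 125.        ]
d [  9.6  -14.16   2.28] a [-0.002  0.001  0.029]
[443.34718626 154.11320344  60.        ]
d [ 10.1  -14.13   8.78] a [-0.002  0.001  0.029]
```

>>> send_rows(
  series=[
    {"dx":9.6,"dy":-14.2,"dz":2.3,"ax":0,"ay":0,"az":0.03,"hand":1},
    {"dx":9.6,"dy":-14.2,"dz":2.3,"ax":0,"ay":0,"az":0.03,"hand":1},
    {"dx":9.6,"dy":-14.2,"dz":2.3,"ax":0,"ay":0,"az":0.03,"hand":1},
    {"dx":9.6,"dy":-14.2,"dz":2.3,"ax":0,"ay":0,"az":0.03,"hand":1},
    {"dx":9.6,"dy":-14.2,"dz":2.3,"ax":0,"ay":0,"az":0.03,"hand":1},
    {"dx":9.8,"dy":-14.2,"dz":5.5,"ax":0,"ay":0,"az":0.03,"hand":1},
    {"dx":10.1,"dy":-14.2,"dz":8.7,"ax":0,"ay":0,"az":0.03,"hand":1},
    {"dx":10.1,"dy":-14.2,"dz":8.7,"ax":0,"ay":0,"az":0.03,"hand":1},
    {"dx":10.1,"dy":-14.2,"dz":8.7,"ax":0,"ay":0,"az":0.03,"hand":1},
  ],
)

```text
clock: 7.0
eef_pos: [443.8, 152.2, 61.6]
tool_rot: [-3.141, 0.002, 0.781]
force: [-0.2, -0.2, -0.0]
width: -0.5
gripper_force: 0.0
```

```bash
python3 - <<'E'
from h import *
s=read_state();print(s['clock'],s['eef_pos'])
for a,b in[(138,20),(132.5,17)]:
    p,y=tool(a,b,60);row(s,p,y)
E
```

```text
7.0 [443.76339659 152.16497075  61.55650379]
d [ 2.22 -0.06  0.15] a [-0.001  0.002 -0.056]
d [ 3.24 -0.25  0.15] a [-0.     0.002  0.04 ]
```

>>> send_rows(
  series=[
    {"dx":2,"dy":-0.1,"dz":0.1,"ax":0,"ay":0,"az":0,"hand":1},
    {"dx":2.5,"dy":-0.2,"dz":0.1,"ax":0,"ay":0,"az":0.02,"hand":1},
    {"dx":2.9,"dy":-0.2,"dz":0.1,"ax":0,"ay":0,"az":0.03,"hand":1},
    {"dx":3.2,"dy":-0.25,"dz":0.1,"ax":0,"ay":0,"az":0.04,"hand":1},
    {"dx":3.2,"dy":-0.25,"dz":0.1,"ax":0,"ay":0,"az":0.04,"hand":1},
    {"dx":3.2,"dy":-0.25,"dz":0.1,"ax":0,"ay":0,"az":0.04,"hand":1},
    {"dx":1,"dy":-0.2,"dz":0.1,"ax":0,"ay":0,"az":0.04,"hand":1},
    {"dx":-2,"dy":-0.2,"dz":0,"ax":0,"ay":0,"az":0.04,"hand":1},
    {"dx":-3,"dy":-0.2,"dz":-4,"ax":0,"ay":0,"az":0.04,"hand":1},
    {"dx":-3,"dy":-0.2,"dz":-7,"ax":0,"ay":0,"az":0.04,"hand":1},
  ],
)

```text
clock: 8.0
eef_pos: [419.5, 131.0, 132.3]
tool_rot: [-3.14, 0.003, 0.738]
force: [1.2, 0.9, 1.1]
width: 0.1
gripper_force: 0.0
```

>>> send_rows(
  series=[
    {"dx":-7,"dy":14,"dz":-3,"ax":0,"ay":0,"az":0,"hand":1},
    {"dx":-7,"dy":14,"dz":-3,"ax":0,"ay":0,"az":0,"hand":1},
    {"dx":-7,"dy":14,"dz":-3,"ax":0,"ay":0,"az":0,"hand":1},
    {"dx":-7,"dy":14,"dz":-3,"ax":0,"ay":0,"az":0,"hand":1},
    {"dx":-7,"dy":14,"dz":-3,"ax":0,"ay":0,"az":0,"hand":1},
    {"dx":-7,"dy":14,"dz":-3,"ax":0,"ay":0,"az":0,"hand":1},
  ],
)

```text
clock: 8.6
eef_pos: [463.8, -16.2, 161.1]
tool_rot: [-3.139, 0.0, 0.742]
force: [-0.4, 0.6, -0.6]
width: 0.2
gripper_force: 0.0
```

```bash
python3 - <<'E'
from h import *
s=read_state();print(s['clock'],s['eef_pos'],s['tool_rot'])
g=get_image('top');im=g['pixels'];gr=cv2.cvtColor(im,cv2.COLOR_RGB2GRAY)
for t in(50,60):
    c,st=blob(cv2.inRange(gr,0,t),214,265,13);d=ray(g,*c,70)[:2]-C;print(c,st,np.hypot(*d),np.degrees(np.arctan2(d[1],d[0])))
for z in(130,95):row(s,[*C,z],s['tool_rot'][2])
cv2.imwrite('pics/t4.png',cv2.resize(im[210:300,165:265],None,fx=6,fy=6,interpolation=2)[:,:,::-1])
E
```

```text
8.6 [463.82629802 -16.16053312 161.09690949] [-3.13944625e+00  9.23996466e-05  7.42473545e-01]
[213.12359551 265.43820225] [207 260  14  13  89] 76.33049310939784 134.844582158333
[213.16981132 265.93396226] [206 260  15  15 106] 77.00354877147466 135.48589282418467
d [14.82 -6.62  3.12] a [-0.002  0.    -0.   ]
d [14.82 -6.62  6.62] a [-0.002  0.    -0.   ]
```

View pics/t4.png

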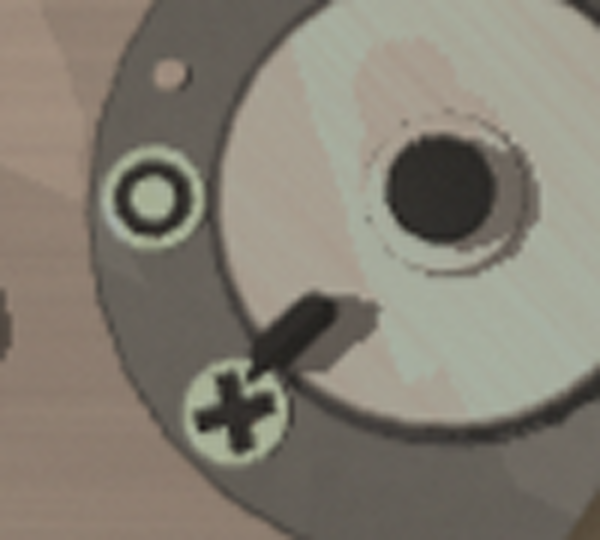

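The tab now points at the cross: the blob gives 135° against 135.3°. Next is the plunger.

>>> send_rows(
  series=[
    {"dx":14.8,"dy":-6.6,"dz":3.1,"ax":0,"ay":0,"az":0,"hand":1},
    {"dx":14.8,"dy":-6.6,"dz":3.1,"ax":0,"ay":0,"az":0,"hand":1},
    {"dx":14.8,"dy":-6.6,"dz":3.1,"ax":0,"ay":0,"az":0,"hand":1},
    {"dx":14.8,"dy":-6.6,"dz":3.1,"ax":0,"ay":0,"az":0,"hand":1},
    {"dx":14.8,"dy":-6.6,"dz":3.1,"ax":0,"ay":0,"az":0,"hand":1},
    {"dx":14.8,"dy":-6.6,"dz":3.1,"ax":0,"ay":0,"az":0,"hand":1},
    {"dx":14.8,"dy":-6.6,"dz":5.5,"ax":0,"ay":0,"az":0,"hand":1},
    {"dx":14.8,"dy":-6.6,"dz":6.6,"ax":0,"ay":0,"az":0,"hand":1},
    {"dx":14.8,"dy":-6.6,"dz":6.6,"ax":0,"ay":0,"az":0,"hand":1},
    {"dx":14.8,"dy":-6.6,"dz":6.6,"ax":0,"ay":0,"az":0,"hand":1},
  ],
)

```text
clock: 9.65
eef_pos: [529.0, 130.1, 95.9]
tool_rot: [3.141, 0.0, 0.74]
force: [0.3, -0.8, 0.6]
width: -0.4
gripper_force: 0.0
```

>>> send_rows(
  series=[
    {"dx":0.1,"dy":-0.2,"dz":1,"ax":0,"ay":0,"az":0,"hand":1},
    {"dx":0.1,"dy":-0.2,"dz":1.5,"ax":0,"ay":0,"az":0,"hand":1},
    {"dx":0.1,"dy":-0.2,"dz":1.9,"ax":0,"ay":0,"az":0,"hand":1},
    {"dx":0.1,"dy":-0.2,"dz":2.2,"ax":0,"ay":0,"az":0,"hand":1},
    {"dx":0.1,"dy":-0.2,"dz":2.4,"ax":0,"ay":0,"az":0,"hand":1},
    {"dx":0.1,"dy":-0.2,"dz":2.4,"ax":0,"ay":0,"az":0,"hand":1},
    {"dx":0.1,"dy":-0.2,"dz":2.4,"ax":0,"ay":0,"az":0,"hand":1},
  ],
)

```text
clock: 10.35
eef_pos: [528.4, 133.7, 72.1]
tool_rot: [-3.141, -0.001, 0.742]
force: [-2.4, 1.8, 7.1]
width: 0.1
gripper_force: 3.3
```

>>> send_rows(
  series=[
    {"dx":0,"dy":0,"dz":0.1,"ax":0,"ay":0,"az":0,"hand":1},
    {"dx":0,"dy":0,"dz":0.1,"ax":0,"ay":0,"az":0,"hand":1},
    {"dx":0,"dy":0,"dz":0.1,"ax":0,"ay":0,"az":0,"hand":1},
  ],
)

```text
clock: 10.65
eef_pos: [528.4, 133.7, 71.8]
tool_rot: [-3.14, -0.001, 0.742]
force: [-4.3, 1.9, 15.5]
width: 0.1
gripper_force: 7.2
```

>>> send_rows(
  series=[
    {"dx":0,"dy":0,"dz":-1,"ax":0,"ay":0,"az":0,"hand":1},
    {"dx":0,"dy":0,"dz":-3,"ax":0,"ay":0,"az":0,"hand":1},
    {"dx":0,"dy":0,"dz":-7,"ax":0,"ay":0,"az":0,"hand":1},
    {"dx":-5,"dy":2,"dz":-9,"ax":0,"ay":0,"az":0,"hand":1},
    {"dx":-10,"dy":4.5,"dz":-9,"ax":0,"ay":0,"az":0,"hand":1},
    {"dx":-15,"dy":6.6,"dz":-9,"ax":0,"ay":0,"az":0,"hand":1},
    {"dx":-15,"dy":6.6,"dz":-9,"ax":0,"ay":0,"az":0,"hand":1},
    {"dx":-15,"dy":6.6,"dz":-9,"ax":0,"ay":0,"az":0,"hand":1},
    {"dx":-15,"dy":6.6,"dz":-9,"ax":0,"ay":0,"az":0,"hand":1},
  ],
)

```text
clock: 11.55
eef_pos: [462.9, -16.6, 160.7]
tool_rot: [3.141, -0.001, 0.741]
force: [0.1, 0.7, 0.7]
width: 0.5
gripper_force: 0.0
```

```bash
python3 - <<'E'
from h import *
s=read_state();print(s['clock'],s['eef_pos'],s['force'])
g=get_image('top');im=g['pixels'];gr=cv2.cvtColor(im,cv2.COLOR_RGB2GRAY)
for t in(50,60):
    c,st=blob(cv2.inRange(gr,0,t),214,265,13);d=ray(g,*c,70)[:2]-C;print(c,st,np.hypot(*d),np.degrees(np.arctan2(d[1],d[0])))
E
```

```text
11.55 [462.91701825 -16.57416479 160.67780597] [0.11237424 0.72226444 0.74656383]
[213.12359551 265.43820225] [207 260  14  13  89] 76.33049310939784 134.844582158333
[213.16981132 265.93396226] [206 260  15  15 106] 77.00354877147466 135.48589282418467
```

The plunger bottomed out at 15 N, and the dial hasn't moved since. I'm handing in.

```bash
python3 -c "from cell import *; print(finish_job())"
```

```text
the job is handed in; nothing more can be done
None
```

The job is handed in at 11.6 s: the tab was pushed to within about 1° of the cross, the plunger was pressed to its stop and released, and the arm was clear of everything; the hand-in returned no verdict.

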